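# Make up the lantern kit and the cue kit on the stage technician's bench

### The arm

A 6-joint arm with a two-finger parallel gripper is mounted at the origin on the work surface. World frame = base frame: x ahead of the robot, y to its left, z up, the work surface at z = 0. Lengths are in m, angles in rad, forces in N, time in s.
With the tool pointing down it reaches from about 0.325 to 0.775 m from the base axis. Payload 5.5 kg.
Tool frame: the origin (TCP) lies between the finger pads; the fingertips stand 8 mm ahead of it and the grasp point (between the pads) lies 11 mm behind it (tcp_to_tips is the distance from the TCP to the fingertips, in m); z points along the fingers, y is the direction in which the jaws open and shut (so a half turn about z gives the same grasp; the last joint's range is limited). The gripper opens to 88 mm and grips with 3 to 60 N. Pads are 20 mm wide; open, the fingers measure 115 mm over their backs; the gripper's body (75 mm by 178 mm) begins 61 mm behind the grasp point.
Start: joints at [-1.326, 0.091, 1.231, -0, 1.82, -0.057], TCP at [0.178, -0.573, 0.231] pointing down, gripper open.
Joint ranges: [-2.87, 2.87], [-0.86, 2.18], [0.17, 2.46], [-1.51, 4.65], [0.06, 2.69], [-2.65, 2.65]. Speed limits (rad/s): [2.57, 2.57, 3.01, 3.14, 3.14, 3.14].

### API

Orientations are given as a unit quaternion [w, x, y, z].
In Python, from bench import * gives the robot as it stands. Calls block until the motion is done:
- move_to(position, orientation): joint-space move of the TCP to a pose.
- move_l(position, speed=0.15, orientation=None): straight line of the TCP; orientation=None keeps the orientation; speed is the mean speed in m/s.
- movej(angles): joint-space move.
- gripper_open() and close(): open the fingers fully, or close them until they stop; the grip force is fixed at half the most.
- hold(seconds).
- inverse_kinematics(position, orientation): joint angles nearest the present ones, or None.
- state(): the state.
- get_image(name): name is "side" or "top" or "wrist"; returns a dict with "frame" (384x512x3 uint8, blue, green, red), "depth" (384x512 float32, m along the optical axis (not along the pixel's ray), 0 where there is no reading), "camera_matrix" (3x3 intrinsics, pixels), "k1" (the pictures are not rectified: a ray, as slopes to the right and down, at radius r is drawn at 1 + k1 r^2 times it, then the intrinsics apply), "view" (4x4, takes a point from world to camera coordinates). Camera axes: x right, y up, looking along -z (the intrinsics and any distortion apply to the point x, -y, -z); pixel columns grow to the right and rows downward; lengths in m; the calibration is good to about 2 mm. A picture is of the moment at which its call begins.
A pose or a line that the arm cannot do raises IKError and nothing moves.
- job_done(): hands the job in, once; it reports no verdict.
The state is a dict: "time": time; "joint_pos": joint angles; "dq": joint speeds; "joint_torque": joint torques, N m; "ee_pos": TCP position; "ee_rot": TCP orientation; "ft_force": force on the tool from outside, world axes, zero at the start; "moment": the same for the moment, N m; "finger_gap": finger opening in m.
Only numpy, scipy, OpenCV 4.12 (cv2) and the standard library are available. Lean on these libraries where they do the work, as an engineer would, in place of code of your own. Each camera call takes 0.05 s, during which the arm holds its last target.

### The job

Make up the two kits for tonight's show, one item to a bay, each upright as it stands now and flat on the bay's floor. In the three-bay tray put the steel spigot in the bay next to the pull tab, the lens in the middle bay and the white terminal block in the bay farthest from the tab; in the two-bay tray put the round plug (pins up) in the bay next to the tab and the grey belt pack in the other bay. Leave the padlock where it lies.

Things in the scene. Friction and masses are not known exactly. Their poses are not given: they have to be found in the camera images.
- tray_three: Long kit tray of brown plywood with three open bays in a row, 276 by 116 mm without its tab. Fixed. Floor 4 mm thick; outer walls and dividers reach 14 mm above the table; each bay 86 (x) by 106 mm (y) inside. Origin: centre of the underside; x along the row, z up. Flat pull tab (80 mm wide, 40 long, 8 thick) at the -x end. Bay centres at x = -90 mm (next to the tab), 0 and +90 mm, y = 0.
- tray_two: Shorter kit tray of brown plywood with two open bays in a row, 186 by 116 mm without its tab. Fixed. Floor 4 mm thick; outer walls and dividers reach 14 mm above the table; each bay 86 (x) by 106 mm (y) inside. Origin: centre of the underside; x along the row, z up. Flat pull tab (80 mm wide, 40 long, 8 thick) at the -x end. Bay centres at x = -45 mm (next to the tab) and +45 mm, y = 0.
- spigot: Steel mounting stud, 60 mm tall: a hexagonal foot 34 mm across flats (39 mm across corners), 16 mm high, and above it a round shaft 28 mm in diameter with a groove 21 mm in diameter between 37 and 43 mm up; about 0.25 kg; stands on the table at the start; origin: centre of the underside, z up.
- plug: Round black mains plug without a cable, body 48 mm in diameter and 34 mm high, with three brass pins 18 mm long pointing up (52 mm overall); about 0.12 kg; stands on the table at the start; origin: centre of the underside, z up.
- lens: Glass lens in a flat round dark metal cell, 58 mm in diameter, 30 mm high; about 0.16 kg; stands on the table at the start; origin: centre of the underside, z up.
- beltpack: Grey intercom belt pack lying flat: a box 80 mm (x) by 42 mm (y) by 28 mm high with a black knob 18 mm in diameter, 10 mm high, on top at x = +24 mm and two white keys; about 0.18 kg; it fits a bay with room to spare only when laid across the tray (its x along the tray's y, either way round); stands on the table at the start; origin: centre of the underside, z up.
- block: White ceramic terminal block lying flat, 66 mm (x) by 28 mm (y) by 22 mm high, with three raised parts 14 by 18 mm up to 34 mm, in a row, with brass screws; about 0.11 kg; stands on the table at the start; origin: centre of the underside, z up.
- padlock: Bystander, not part of a kit: brass padlock lying flat, 34 by 42 by 20 mm with a steel shackle towards -x (62 mm long overall); origin on the table under its middle, z up.
Mind the look-alikes: they are no part of the job. What is shaped like the spigot but green is not meant.

How it is judged:
At the end, for the whole second after the job is handed in: Each thing released, at rest, upright within 7 degrees, on the floor of its own bay as the goal names it (underside less than 8 mm above the table), origin within 32 mm along the tray and 42 mm across it of the bay's centre. The padlock never moved more than 20 mm (x of spigot in the frame of tray_three between -0.122 and -0.058 m and y of spigot in the frame of tray_three between -0.042 and 0.042 m and z of each of spigot, lens, block in the frame of tray_three below 0.008 m and angle between each of spigot, lens, block, plug, beltpack's own z axis and vertical below 0.12 rad and linear speed of each of spigot, lens, block, plug, beltpack below 0.02 m/s and angular speed of each of spigot, lens, block, plug, beltpack below 0.2 rad/s and x of lens in the frame of tray_three between -0.032 and 0.032 m and y of lens in the frame of tray_three between -0.042 and 0.042 m and x of block in the frame of tray_three between 0.058 and 0.122 m and y of block in the frame of tray_three between -0.042 and 0.042 m and x of plug in the frame of tray_two between -0.077 and -0.013 m and y of plug in the frame of tray_two between -0.042 and 0.042 m and z of each of plug, beltpack in the frame of tray_two below 0.008 m and x of beltpack in the frame of tray_two between 0.013 and 0.077 m and y of beltpack in the frame of tray_two between -0.042 and 0.042 m); the robot touches nothing.
It fails at once if the padlock is moved by more than 20 mm (distance of padlock from where it was at the start of the episode above 0.02 m).
It also fails if it takes over 128 s, if anything falls off the work surface, if the arm or the gripper's body presses on something with over 40 N, if the wrist force passes 120 N, or if a joint passes its speed limit or range.

## Working session

There is one attempt and no reset: what is moved stays moved. The work goes in short steps, each a Python script; the robot and the scene stay as the last script left them, time stands still between calls to the robot, and variables do not carry over. Pictures are saved under pics/ and viewed, and the job is handed in when it is done.

```bash
ls; mkdir -p pics; python3 - <<'E'
from bench import *
import cv2,numpy as np
for n in("top","side","wrist"):
    im=get_image(n); cv2.imwrite(f"pics/{n}0.png",im["frame"]); np.savez(f"{n}0.npz",**im)
    print(n,im["camera_matrix"].tolist(),im["k1"],np.round(im["view"],4).tolist(),(im["depth"]>0).mean())
s=state();print(s["time"],s["ee_pos"],s["ee_rot"],s["finger_gap"])
E
```

```text
pics
top [[378.28817152500784, 0.0, 261.1994985071899], [0.0, 378.28817152500784, 193.57038781322638], [0.0, 0.0, 1.0]] -0.12003011388748444 [[0.0507, -0.9987, -0.0013, -0.0094], [0.9781, 0.0494, 0.2023, -0.5389], [-0.202, -0.0116, 0.9793, -0.7557], [0.0, 0.0, 0.0, 1.0]] 0.99591064453125
side [[470.9407024725732, 0.0, 252.5730953068205], [0.0, 470.9407024725732, 190.37124616061945], [0.0, 0.0, 1.0]] 0.03911506499509186 [[-0.9257, -0.3779, -0.0151, 0.5049], [0.222, -0.5753, 0.7872, -0.1593], [-0.3062, 0.7254, 0.6165, -0.902], [0.0, 0.0, 0.0, 1.0]] 0.9961496988932291
wrist [[325.86557745863274, 0.0, 252.042365138127], [0.0, 325.86557745863274, 190.49012421061167], [0.0, 0.0, 1.0]] 0.015700151248893224 [[0.2958, -0.9552, -0.0032, -0.5983], [0.9112, 0.2832, -0.2991, 0.0356], [0.2866, 0.0855, 0.9542, -0.3929], [0.0, 0.0, 0.0, 1.0]] 0.9960784912109375
0.15 [ 0.17829645 -0.57267774  0.22980326] [-7.21930262e-04  9.88635159e-01  1.50332946e-01 -7.68435535e-05] 0.0877663516290455
```

View pics/top0.png

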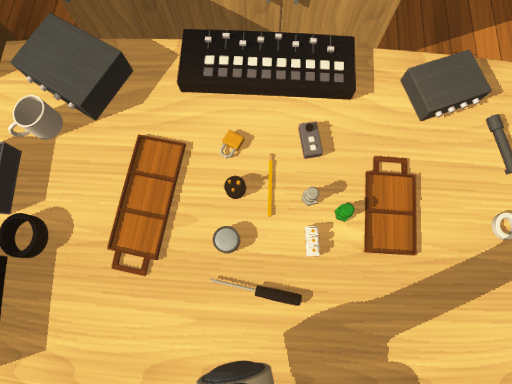

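View pics/side0.png

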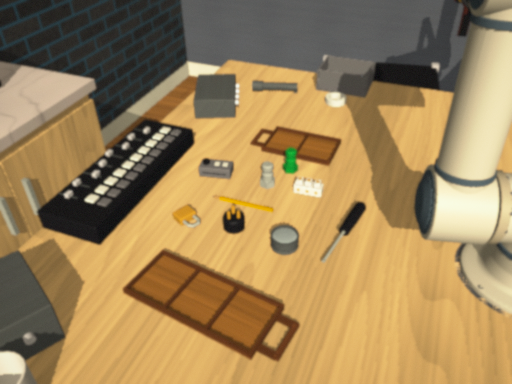

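View pics/wrist0.png

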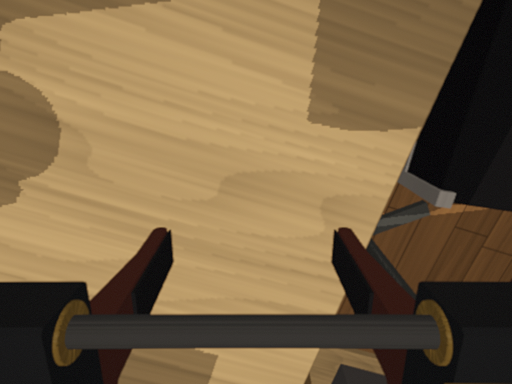

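The top view shows the three-bay tray on the left with its tab at about (133,262). The two-bay tray is on the right with its tab at (390,165). The objects are:

- lens (226,239)
- plug (235,187)
- grey spigot (311,196)
- green look-alike (345,212)
- block (312,240)
- belt pack (310,140)
- padlock (232,143)

A pencil and a screwdriver lie in between. Next I'll measure positions.

```bash
cat > geo.py <<'E'
import numpy as np,cv2
def slopes(im,uv):
    K=im["camera_matrix"];k=float(im["k1"])
    d=(np.asarray(uv,float)-K[:2,2])/[K[0,0],K[1,1]]
    s=d.copy()
    for _ in range(20): s=d/(1+k*(s**2).sum(-1,keepdims=True))
    return s
def rays(im,uv):
    s=slopes(im,uv);V=im["view"];R=V[:3,:3]
    d=np.concatenate([s[...,:1],-s[...,1:],-np.ones_like(s[...,:1])],-1)@R
    return -R.T@V[:3,3],d
def onplane(im,uv,z):
    o,d=rays(im,uv); return o+d*((z-o[2])/d[...,2])[...,None]
def cloud(im):
    h,w=im["depth"].shape;uv=np.stack(np.meshgrid(np.arange(w),np.arange(h)),-1)
    o,d=rays(im,uv);return o+d*im["depth"][...,None]
def project(im,P):
    V=im["view"];c=np.asarray(P)@V[:3,:3].T+V[:3,3];s=np.stack([c[...,0]/-c[...,2],-c[...,1]/-c[...,2]],-1)
    s=s*(1+im["k1"]*(s**2).sum(-1,keepdims=True));K=im["camera_matrix"];return s*[K[0,0],K[1,1]]+K[:2,2]
E
python3 - <<'E'
from geo import *
for n in("top","side"):
    im=dict(np.load(n+"0.npz"));P=cloud(im);z=P[...,2]
    ok=(P[...,0]>.25)&(P[...,0]<.75)&(abs(P[...,1])<.45)
    t=ok&(abs(z)<.006);print(n,"table z",np.median(z[t]),z[t].std())
    m=(ok&(z>.007)&(z<.1)).astype(np.uint8)
    k,l,st,c=cv2.connectedComponentsWithStats(m)
    for i in range(1,k):
        if st[i,4]<40: continue
        q=P[l==i];hi=q[:,2].max();tp=q[q[:,2]>hi-.006]
        r=cv2.minAreaRect(q[:,:2].astype(np.float32)*1000)
        print(c[i].round(0),st[i,4],"zmax%.3f"%hi,"ctr",q.mean(0).round(3),"top",tp.mean(0).round(3),"rect",np.round(r[0],0),np.round(r[1],0),round(r[2]))
E
```

```text
top table z 0.0007821232438701697 0.0017856817109592673
[ 89. 103.] 564 zmax0.094 ctr [0.731 0.428 0.061] top [0.735 0.435 0.09 ] rect [731. 430.] [38. 39.] 0
[310. 139.] 640 zmax0.041 ctr [ 0.677 -0.087  0.028] top [ 0.704 -0.082  0.039] rect [681. -88.] [80. 41.] 12
[232. 142.] 364 zmax0.024 ctr [0.664 0.093 0.018] top [0.672 0.09  0.021] rect [660.  97.] [43. 63.] 63
[143. 208.] 1480 zmax0.019 ctr [0.503 0.286 0.013] top [0.526 0.279 0.015] rect [512. 283.] [119. 317.] 81
[391. 202.] 1092 zmax0.019 ctr [ 0.544 -0.278  0.013] top [ 0.517 -0.275  0.015] rect [ 539. -279.] [119. 225.] 88
[235. 187.] 390 zmax0.054 ctr [0.556 0.077 0.034] top [0.559 0.077 0.052] rect [558.  77.] [46. 45.] 4
[270. 197.] 80 zmax0.011 ctr [ 0.541 -0.001  0.008] top [ 0.541 -0.001  0.008] rect [543.  -1.] [85.  7.] 3
[311. 196.] 236 zmax0.063 ctr [ 0.542 -0.089  0.043] top [ 0.546 -0.091  0.06 ] rect [543. -91.] [34. 32.] 75
[344. 211.] 260 zmax0.063 ctr [ 0.511 -0.163  0.043] top [ 0.513 -0.167  0.06 ] rect [ 512. -165.] [34. 34.] 42
[226. 239.] 586 zmax0.034 ctr [0.44  0.089 0.029] top [0.44  0.089 0.03 
[... 685 characters left out ...]
3  0.023] top [ 0.446 -0.098  0.034] rect [446. -99.] [66. 33.] 3
[348. 224.] 525 zmax0.029 ctr [ 0.329 -0.002  0.02 ] top [ 0.326 -0.028  0.025] rect [334.  20.] [200.  26.] 81
[186. 216.] 360 zmax0.023 ctr [0.663 0.097 0.016] top [0.671 0.091 0.019] rect [658.  96.] [43. 66.] 66
[233. 220.] 456 zmax0.053 ctr [0.554 0.086 0.029] top [0.558 0.077 0.05 ] rect [557.  81.] [48. 46.] 18
[284. 238.] 654 zmax0.034 ctr [0.438 0.094 0.026] top [0.439 0.09  0.029] rect [440.  88.] [58. 60.] 24
[216. 307.] 2510 zmax0.018 ctr [0.5   0.288 0.012] top [0.524 0.286 0.014] rect [512. 281.] [119. 317.] 81
[ 46. 314.] 810 zmax0.092 ctr [0.724 0.438 0.065] top [0.734 0.435 0.09 ] rect [737. 436.] [32. 45.] 62
```

```bash
cat > plan.py <<'E'
import numpy as np
from geo import *
# tray frames: centre, unit x-axis (pointing away from tab)
def ax(deg): a=np.radians(deg);return np.array([np.cos(a),np.sin(a)])
T3=(np.array([.532,.279]),-9.0); T2=(np.array([.519,-.278]),178.0)
def tp(T,x,y=0):
    a=ax(T[1]);return T[0]+x*a+y*np.array([-a[1],a[0]])
E
python3 - <<'E'
from plan import *
from bench import inverse_kinematics
# refine tray angle: height band rim pixels
for n in("top","side"):
    im=dict(np.load(n+"0.npz"));P=cloud(im);z=P[...,2]
    for nm,T,L in(("3",T3,.276),("2",T2,.186)):
        a=ax(T[1]);d=P[...,:2]-T[0];u=d@a;v=d@np.array([-a[1],a[0]])
        m=(abs(u)<L/2+.01)&(abs(v)<.068)&(z>.0085)&(z<.02)
        r=cv2.minAreaRect((np.stack([u[m],v[m]],-1)*1000).astype(np.float32));print(n,nm,np.round(r,1) if 0 else r)
        mt=(u<-L/2-.01)&(u>-L/2-.05)&(abs(v)<.05)&(z>.004)&(z<.02);print(" tab pts",mt.sum(),u[mt].min(),v[mt].mean())
    f=cv2.resize(im["frame"],(768,576))
    for T,xs in((T3,(-.09,0,.09)),(T2,(-.045,.045))):
        for x in xs:
            c=[np.r_[tp(T,x+i*.043,j*.053),.004] for i,j in((-1,-1),(1,-1),(1,1),(-1,1))]
            cv2.polylines(f,[(project(im,np.array(c))*1.5).astype(int)],True,(255,255,0) if x>0 else (0,255,0) if x==0 else (0,0,255),1)
    for p in((.44,.089,.03),(.558,.077,.034),(.545,-.0905,.06),(.446,-.098,.034),(.68,-.088,.028)):
        cv2.circle(f,tuple((project(im,np.array(p))*1.5).astype(int)),3,(255,0,255),-1)
    cv2.imwrite(f"pics/{n}_chk.png",f)
E
```

```text
top 3 ((-4.734344482421875, 1.2281684875488281), (286.30609130859375, 119.01720428466797), 0.1884426474571228)
 tab pts 299 -0.18306799438443677 -1.884915017944997e-05
top 2 ((-4.614036560058594, -0.021236419677734375), (195.05953979492188, 118.56556701660156), 0.4401380717754364)
 tab pts 268 -0.1416332429931924 -0.002825660164080153
side 3 ((-4.82916259765625, -0.91168212890625), (286.00469970703125, 119.2208480834961), 0.40072762966156006)
 tab pts 491 -0.1795754230828288 0.000525623313443616
side 2 ((-3.8926467895507812, 0.9628791809082031), (194.0912322998047, 124.75548553466797), 0.7251835465431213)
 tab pts 114 -0.1338218230052099 -0.003136842995349317
```

View pics/top_chk.png

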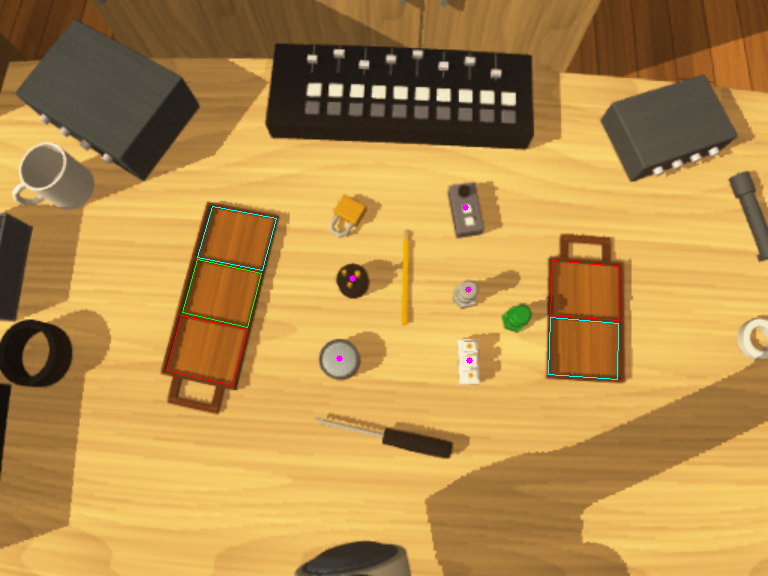

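The projected bay outlines and object centres line up with the picture: red is the bay next to each tab, and the magenta dots sit on the objects. I'll start with the belt pack.

```bash
sed -i 's/178.0/178.6/' plan.py; cat > act.py <<'E'
from bench import *
from plan import *
def quat(psi):
    a=np.radians(psi+90)/2;return np.array([0,np.cos(a),np.sin(a),0])
def choose(p,psi):
    q0=np.array(state()["joint_pos"]);best=None
    for s in(-180,0,180):
        q=inverse_kinematics(list(p),list(quat(psi+s)))
        if q is None: continue
        q=np.array(q);c=abs(q-q0).max()+ (3 if abs(q[5])>2.5 else 0)
        if best is None or c<best[0]: best=(c,quat(psi+s),q)
    return best
H=.17
def rep(t):
    s=state();print(t,"t=%.1f gap=%.4f"%(s["time"],s["finger_gap"]),np.round(s["ee_pos"],3),"F",np.round(s["ft_force"],1))
def pick(xy,psi,t):
    z=t+.008
    b=choose([*xy,z+.07],psi); movej(list(b[2])); rep("above")
    move_l([*xy,z],.15); close(); rep("closed")
    move_l([*xy,H],.25); rep("lifted")
def place(xy,psi,t):
    z=t+.008+.004+.0007
    b=choose([*xy,H],psi); movej(list(b[2])); rep("over")
    move_l([*xy,z+.02],.2); move_l([*xy,z],.06); rep("down")
    gripper_open(); rep("open"); move_l([*xy,H],.25)
E
python3 - <<'E'
from act import *
pick((.680,-.088),102,.014)
im=get_image("side");cv2.imwrite("pics/s1.png",im["frame"])
place(tp(T2,.048),T2[1],.014)
im=get_image("top");cv2.imwrite("pics/t1.png",im["frame"])
rep("end")
E
```

```text
above t=2.7 gap=0.0880 [ 0.68  -0.089  0.092] F [ 0.4 -0.1 -0.1]
closed t=4.1 gap=0.0419 [ 0.68  -0.088  0.022] F [-0.4 -0.8  0.2]
lifted t=4.8 gap=0.0414 [ 0.679 -0.088  0.168] F [-1.2  0.1 -2.1]
over t=6.4 gap=0.0417 [ 0.471 -0.277  0.17 ] F [ 0.3 -0.5 -1. ]
down t=7.7 gap=0.0420 [ 0.471 -0.277  0.026] F [-0.5  0.3 -1.3]
open t=8.5 gap=0.0880 [ 0.471 -0.277  0.027] F [ 0.3 -0.7  0.5]
end t=9.3 gap=0.0878 [ 0.47  -0.276  0.167] F [-0.3  0.4  0.1]
```

```bash
python3 -c "
import cv2,numpy as np
cv2.imwrite('pics/m1.png',cv2.resize(np.hstack([cv2.imread('pics/s1.png'),cv2.imread('pics/t1.png')]),(800,300)))"
```

```text
(no output)
```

View pics/m1.png

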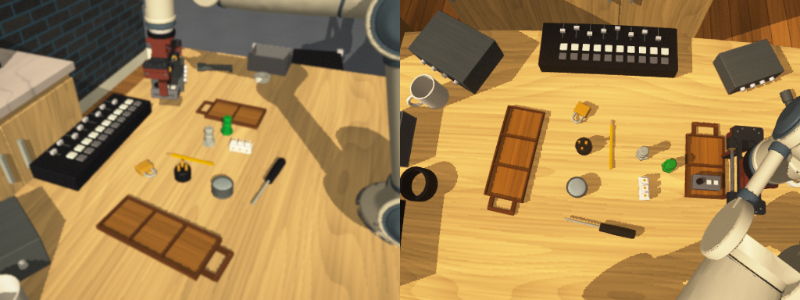

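The belt pack lies across the bay far from the tab, at about (708,181) in the composite. Nothing else moved. Next is the block.

```bash
python3 - <<'E'
from act import *
pick((.446,-.098),93,.013)
place(tp(T3,.092),T3[1],.0135)
pick((.440,.089),90,.014)
place(tp(T3,0),T3[1]+90,.014)
im=get_image("top");cv2.imwrite("pics/t2.png",im["frame"])
im=get_image("side");cv2.imwrite("pics/s2.png",im["frame"])
cv2.imwrite('pics/m2.png',cv2.resize(np.hstack([cv2.imread('pics/s2.png'),cv2.imread('pics/t2.png')]),(800,300)))
E
```

```text
above t=10.5 gap=0.0874 [ 0.446 -0.098  0.091] F [0.1 0.6 0.1]
closed t=12.1 gap=0.0276 [ 0.446 -0.098  0.021] F [-0.1 -0.8  0.1]
lifted t=12.8 gap=0.0277 [ 0.445 -0.098  0.168] F [-0.5  0.8 -2.6]
over t=14.9 gap=0.0279 [0.623 0.264 0.17 ] F [-0.1 -0.1 -1. ]
down t=16.1 gap=0.0273 [0.623 0.265 0.026] F [ 0.5  0.  -0.9]
open t=17.2 gap=0.0877 [0.623 0.265 0.026] F [-0.9 -0.6  0.1]
above t=19.0 gap=0.0878 [0.44  0.089 0.091] F [ 0.4  0.1 -0.7]
closed t=20.2 gap=0.0575 [0.44  0.089 0.022] F [-1.6 -0.6  2.4]
lifted t=20.9 gap=0.0574 [0.439 0.089 0.168] F [-0.4  0.6 -2.9]
over t=21.8 gap=0.0575 [0.531 0.278 0.169] F [-0.6  0.7 -0.8]
down t=23.0 gap=0.0572 [0.532 0.279 0.026] F [ 0.4 -0.3 -0.9]
open t=23.7 gap=0.0877 [0.532 0.279 0.027] F [0.4 0.7 0.1]
```

View pics/m2.png

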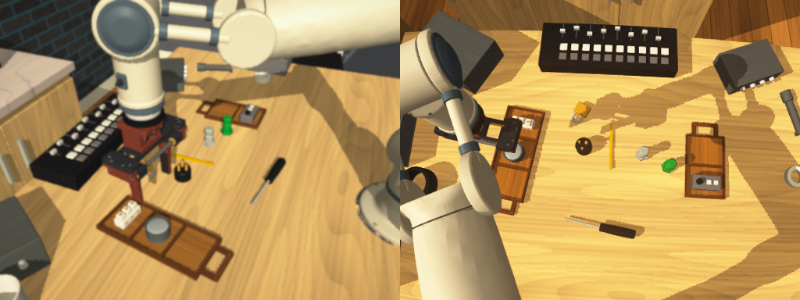

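The block is in the far bay and the lens in the middle one (side view, (127,213) and (158,228)). Spigot and plug remain.

```bash
python3 - <<'E'
from act import *
pick((.545,-.0905),157,.021)
place(tp(T3,-.09),T3[1]+90,.021)
pick((.558,.077),90,.014)
place(tp(T2,-.047),T2[1]+90,.014)
s=state(); movej([-1.326,.091,1.231,0,1.82,-.057]); hold(.3); rep("home")
for n in("top","side"):
    im=get_image(n); np.savez(n+"3.npz",**im); cv2.imwrite(f"pics/{n}3.png",im["frame"])
    P=cloud(im);z=P[...,2]
    for nm,T,xs,L in(("3",T3,(-.09,0,.09),1),("2",T2,(-.045,.045),1)):
        a=ax(T[1]);d=P[...,:2]-T[0];u=d@a;v=d@np.array([-a[1],a[0]])
        for x in xs:
            m=(abs(u-x)<.04)&(abs(v)<.05)&(z>.021)&(z<.12); zt=z[m].max(); tm=m&(z>zt-.006)
            r=cv2.minAreaRect((np.stack([u[m],v[m]],-1)*1000).astype(np.float32))
            print(n,nm,x,"zmax %.3f"%zt,"rect",np.round(r[0]),np.round(r[1]),round(r[2]),"top ctr",(1000*np.array([u[tm].mean(),v[tm].mean()])).round(), "topz",z[tm].mean().round(4))
    q=P[(P[...,0]>.61)&(P[...,0]<.72)&(P[...,1]>.04)&(P[...,1]<.15)&(z>.007)]
    if n=="top":print("padlock",cv2.minAreaRect(q[:,:2].astype(np.float32)*1000),q.mean(0))
E
```

```text
above t=26.2 gap=0.0879 [ 0.545 -0.09   0.099] F [ 0.1 -0.5 -0.2]
closed t=27.8 gap=0.0275 [ 0.545 -0.091  0.029] F [ 1.6 -1.4  0.6]
lifted t=28.5 gap=0.0272 [ 0.544 -0.09   0.168] F [ 0.  -0.3 -3.8]
over t=30.0 gap=0.0273 [0.443 0.292 0.169] F [ 0.7 -0.3 -4. ]
down t=31.2 gap=0.0273 [0.443 0.293 0.033] F [ 0.2  0.5 -3.4]
open t=32.3 gap=0.0876 [0.443 0.293 0.034] F [ 0.5 -0.8 -0.6]
above t=34.0 gap=0.0879 [0.558 0.078 0.091] F [-0.1  0.2  0.6]
closed t=35.3 gap=0.0473 [0.558 0.077 0.022] F [-0.8  0.5  1.1]
lifted t=36.0 gap=0.0472 [0.557 0.077 0.168] F [-0.3  0.4 -1.7]
over t=37.4 gap=0.0471 [ 0.566 -0.278  0.17 ] F [ 0.2  0.2 -1.5]
down t=38.6 gap=0.0472 [ 0.566 -0.279  0.026] F [-0.4  0.2 -2.6]
open t=39.4 gap=0.0878 [ 0.566 -0.279  0.027] F [0.1 0.  0. ]
home t=42.2 gap=0.0879 [ 0.179 -0.573  0.23 ] F [0.7 0.9 0.5]
top 3 -0.09 zmax 0.067 rect [-89.  -2.] [29. 31.] 13 top ctr [-91.  -0.] topz 0.0642
top 3 0 zmax 0.038 rect [-1. -1.] [58. 58.] 82 top ctr [-0. -0.] topz 0.0338
top 3 0.09 zmax 0.043 rect [91.  0.] [29. 67.] 1 top ctr [91. -2.] topz 0.0388
top 2 -0.045 zmax 0.060 rect [-48.  -2.] [47. 47.] 64 top ctr [-48.  -2.] topz 0.0569
top 2 0.045 zmax 0.045 rect [49. -3.] [43. 81.] 2 top ctr [ 49. -27.] topz 0.0427
padlock ((660.2006225585938, 96.79730987548828), (42.719181060791016, 63.145755767822266), 62.69860076904297) [0.66435433 0.09310974 0.01800361]
side 3 -0.09 zmax 0.067 rect [-91.   0.] [28. 32.] 51 top ctr [-91.  -1.] topz 0.0635
side 3 0 zmax 0.037 rect [-1. -1.] [58. 59.] 46 top ctr [-1. -1.] topz 0.0332
side 3 0.09 zmax 0.042 rect [89. -2.] [65. 29.] 89 top ctr [90. -2.] topz 0.0381
side 2 -0.045 zmax 0.057 rect [-46.  -3.] [46. 42.] 47 top ctr [-47.  -0.] topz 0.0541
side 2 0.045 zmax 0.044 rect [50. -3.] [43. 83.] 0 top ctr [ 49. -26.] topz 0.0411
```

View pics/top3.png

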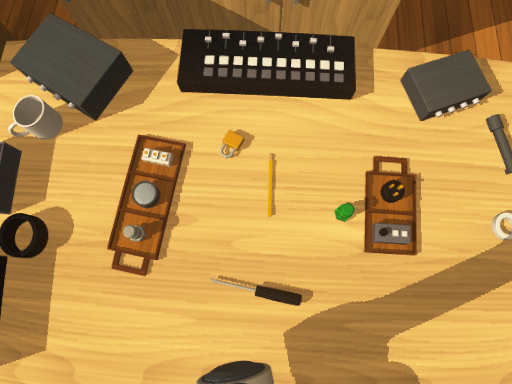

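View pics/side3.png

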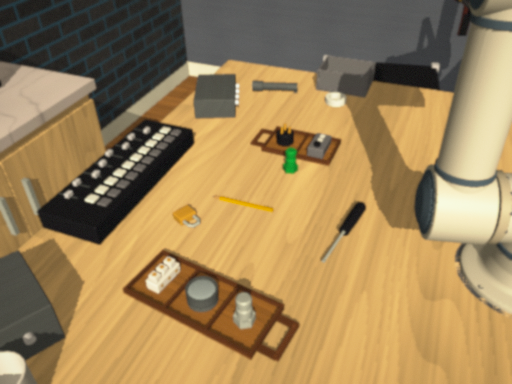

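All five items sit upright in their named bays, within a few mm of the bay centres. In the top view the spigot is at (134,232), the lens at (145,194), the block at (156,156), the plug at (393,190) and the belt pack at (391,233). Top heights are the item heights plus the 4 mm floor, and the padlock at (232,143) has not moved.

```bash
python3 -c "
from bench import *
job_done(); print(state()['time'])"
```

```text
the job is handed in; nothing more can be done
the job is handed in; nothing more can be done
```

Both kits are made up and the job is handed in, at about 42 s of the 128 s allowed. I put the spigot, lens and block in the three-bay tray, and the plug (pins up) and the belt pack (laid across) in the two-bay tray.

- **Position:** in the last pictures, from both cameras, every item was within about 5 mm of its bay's centre. Top heights matched each item's height plus the 4 mm floor to within about 1 mm.
- **Upright:** all five look upright in both views. I did not measure tilt as such.
- **Padlock:** it measured the same as at the start, with its rectangle centre at (660, 97) mm.
- **Robot:** the gripper was open and back at the start pose, clear of everything. No force reading I took passed 5 N.

No check failed. The biggest disagreement was the plug's height: the top view put its pin tops at 57 mm and the side view at 54 mm, where 56 mm is expected. I put that down to depth noise.

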